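Back off a plaster-mould clamp by its knurled wheel

TASK

Loosen the mould clamp: roll a fingertip across the top of the knurled wheel's rim, again and again, turning it anticlockwise as seen from the wheel's free outer face, until the red mark has come round to the yellow index band for the second time, and leave the mark standing at the band. Only stroke the rim: do not pinch the wheel between the fingers. Leave the cup, the loose mould half and the jar as they stand.

Things in the scene. Friction and masses are not known exactly. Their poses are not given: they have to be found in the camera images.
- wheel (a joint): wheel angle, rad. 0 = tight, red mark straight up at the yellow band; grows as it is loosened (anticlockwise seen from its outer face) and counts on over full turns: 6.28 = mark at the band the first time, 12.57 the second. Starts eased by 1.0 to 4.5. Stops at 0 and 18.8. Turning takes about 2 N at the rim; it neither spins on nor turns back, nor shifts along its axle.
- wheel_center (a point): middle of the dark steel knurled wheel: 90 mm diameter, 20 mm wide, level axle 75 mm above the table along the clamp's x; its outer face looks to the clamp's +x. 40 ridges across the rim, 2 mm high, 7 mm apart: a fingertip pressed on by a few newtons grips. Red mark: a bar 13 mm wide across the rim and a line on the outer face. Axes as the clamp's; does not turn.
- wheel_top (a point): topmost point of the wheel's rim, over the middle of its 20 mm width, 120 mm above the table (fixed to the clamp, does not turn). Axes are the clamp's: x along the axle away from the mould, y across, z up. To loosen, the top of the rim must move towards -y.
- index_band (a point): middle of the top of the yellow index band, on the bracket between mould and wheel, 108 mm above the table and 35 mm from wheel_top towards -x. 16 mm along x, 27 mm along y: 0.3 rad of the wheel either side of straight up.
- clamp: the grey mould clamp, fixed to the table: base 300 x 150 mm, a white plaster mould (120 mm wide, 114 mm high) between the fixed jaw and a brass pad moved by the wheel's screw. Origin on the table under the middle of the base; the wheel's middle is 120 mm along +x. Nothing of the clamp is higher than 120 mm.
- cup: loose, unfired clay-coloured cup, 72 mm across the mouth, 85 mm high; origin under its middle. Leave alone.
- mould_half: loose white plaster mould half with a channel along its top, 90 x 70 x 48 mm; origin under its middle. Leave alone.
- jar: loose white jar with a blue cap, 60 mm across, 80 mm high; origin under its middle. Leave alone.

How it is judged:
By the outcome, as a careful person would: the job done as asked, in the order asked, and still so for the second after the job is handed in, with the robot touching nothing.
It also fails if it takes over 61 s, if anything falls off the work surface, if the arm or the gripper's body presses on something with over 40 N, if the wrist force passes 120 N, or if a joint passes its speed limit or range.

ROBOT

A 6-joint arm with a two-finger parallel gripper is mounted at the origin on the work surface. World frame = base frame: x ahead of the robot, y to its left, z up, the work surface at z = 0. Lengths are in m, angles in degrees, forces in N, time in s.
With the tool pointing down it reaches from about 0.35 to 0.875 m from the base axis. Payload 4.2 kg.
Tool frame: the origin (TCP) lies at the very end of the fingers, on their centre line; the grasp point (between the pads) lies 19 mm behind it; y points along the fingers, z is the direction in which the jaws open and shut, and the axes are right-handed (so a half turn about y gives the same grasp; the last joint's range is limited). The gripper opens to 87 mm and grips with 3 to 60 N. Pads are 19 mm wide; open, the fingers measure 117 mm over their backs; the gripper's body (75 mm by 190 mm) begins 51 mm behind the grasp point.
Start: joints at [78.873, 22.042, 0.453, 0, -68.411, -14.817], TCP at [0.273, 0.562, 0.223] pointing down, gripper open.
Joint ranges: [-179.83, 179.83], [-69.29, 118.12], [-61.27, 80.66], [-181.25, 117.63], [-171.15, -9.14], [-177.46, 177.46]. Speed limits (degrees/s): [159.86, 159.86, 180, 180, 180, 180].

INTERFACE

Orientations are given as a 3x3 rotation matrix whose columns are the frame's x, y, z axes.
In Python, from station import r, eyes gives the robot as it stands.
- The arm moves only by the tool play_rows, never from a script. Its argument "deltas" is one flat list of numbers, 5 for each row, row after row: the closure in counts, from 0 (fully open) to 255 (shut), then the shift along the tool's x, y, z in mm, then the turn about the tool's y in rad. In form: [claw, tx, ty, tz, roll, claw, tx, ty, tz, roll, ...]. A call has exactly 10 rows; each row shifts and turns the commanded pose from where the row before left it, along the tool's axes as they then stand; what a row does not reach is not made up. A row lasts 1/10 s, in which the tool goes at most 50 mm and 8.59 degrees, less where a joint would pass 70% of its speed; a pose out of reach is approached as far as the arm can. A call is refused whole if a number of a shift passes 50 or a number of a turn 0.15, either way. A call with a gripper value outside its range is refused whole. The fingers move at their own pace and stop on an object; the grip force is fixed at half the most. Time passes only in rows, so rows that do not move let the fingers close, or fill a call up. It gives the time, the measured TCP pose, the force and the opening at its end, in the units of the state.
- r.sense(): the state, without advancing time (a new reading comes with each control period).
- eyes.capture(name): name is "side" or "top" or "wrist"; returns a dict with "img" (400x640x3 uint8, blue, green, red), "vfov" (degrees; the focal length in pixels is half the picture's height over the tangent of half this angle, whatever the lens; pixels are square), "cx", "cy" (the principal point, pixels), "distortion" ([k1, k2, p1, p2, k3] as OpenCV has them; the pictures are not rectified), "R" (3x3) and "t" (3): a world point X has camera coordinates R X + t; the wrist camera has in their place "tool_from_camera" (4x4, takes a point from camera to tool coordinates, whose origin is the TCP and whose axes are the tool frame's). Camera axes: x right, y down, z forward; pixel columns grow to the right and rows downward; lengths in m; the calibration is good to about 2 mm. A picture is of the moment at which its call begins: read the wrist's pose just before it. There is no depth.
- r.finish_job(): hands the job in, once; it reports no verdict.
The state is a dict: "time_s": time; "joints": joint angles; "joint_velocities": joint speeds; "effort": joint torques, N m; "tcp_pos": TCP position; "ee_rot": TCP orientation; "wrist_force": force on the tool from outside, world axes, zero at the start; "moment": the same for the moment, N m; "gripper_width": opening from 0.0 (shut) to 1.0 (fully open).
Only numpy, scipy, OpenCV 4.12 (cv2) and the standard library are available. Lean on these libraries where they do the work, as an engineer would, in place of code of your own. Each camera call takes 0.05 s, during which the arm holds its last target.

## Working session

There is one attempt and no reset: what is moved stays moved. The work goes in short steps, Python scripts to look and compute and a tool call to move; the robot and the scene stay as the last step left them, time stands still between calls to the robot, and variables do not carry over. Pictures are saved under pics/ and viewed, and the job is handed in when it is done.

Besides the shell and the picture viewer there is one more tool, called after "Call:" as name(argument=value, ...) on one line, values as JSON. play_rows: Moves the arm, as the interface text tells. Its arguments: {"type":"object","properties":{"deltas":{"type":"array","items":{"type":"number"}}},"required":["deltas"]}

```bash
ls; mkdir -p pics; python3 - <<'E'
from station import r, eyes
import cv2,numpy as np
s=r.sense();print({k:np.round(v,3).tolist() for k,v in s.items()})
for n in("side","top","wrist"):
    c=eyes.capture(n);cv2.imwrite(f"pics/{n}0.png",c["img"])
    print({k:np.round(v,4).tolist() for k,v in c.items() if k!="img"})
E
```

```text
pics
{'time_s': 0.0, 'joints': [78.873, 22.088, 0.378, -0.03, -68.41, -14.818], 'joint_velocities': [-0.031, -0.033, -0.034, 0.062, -0.096, 0.025], 'effort': [0.0, -39.066, 18.741, 4.22, 0.011, -0.0], 'tcp_pos': [0.273, 0.561, 0.221], 'ee_rot': [[-0.899, -0.001, -0.438], [0.438, -0.002, -0.899], [-0.0, -1.0, 0.002]], 'wrist_force': [-0.141, 0.326, 0.909], 'moment': [0.023, 0.029, -0.029], 'gripper_width': 0.996}
{'vfov': 49.9259, 'cx': 317.4781, 'cy': 183.1926, 'distortion': [0.0012, 0.0, 0.0, 0.0, 0.0], 'R': [[0.9982, -0.0591, -0.0133], [-0.0473, -0.624, -0.78], [0.0378, 0.7792, -0.6257]], 't': [-0.5224, 0.1232, 0.894]}
{'vfov': 42.4181, 'cx': 323.9818, 'cy': 198.223, 'distortion': [-0.1431, 0.0, 0.0, 0.0, 0.0], 'R': [[-0.0237, -0.9997, 0.0011], [-0.9968, 0.0235, -0.0763], [0.0763, -0.0029, -0.9971]], 't': [0.0525, 0.5548, 1.1301]}
{'vfov': 65.0279, 'cx': 322.2499, 'cy': 203.7669, 'distortion': [-0.0299, 0.0, 0.0, 0.0, 0.0], 'tool_from_camera': [[-0.0004, 0.9574, 0.2888, -0.08], [-0.0001, -0.2888, 0.9574, -0.1629], [1.0, 0.0003, 0.0002, -0.0006], [0.0, 0.0, 0.0, 1.0]]}
```

View pics/side0.png

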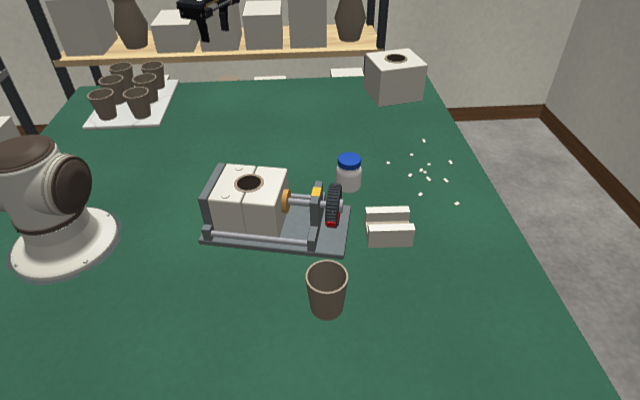

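View pics/top0.png

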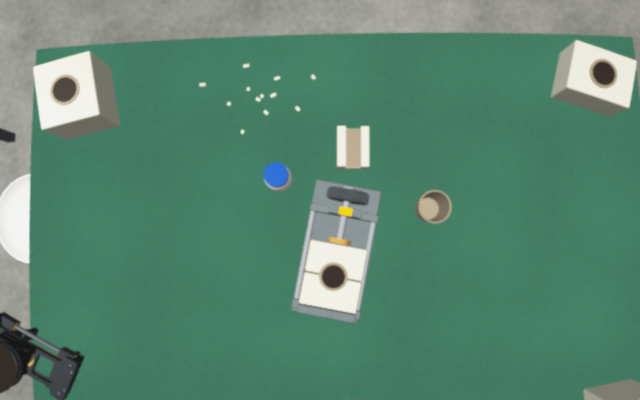

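View pics/wrist0.png

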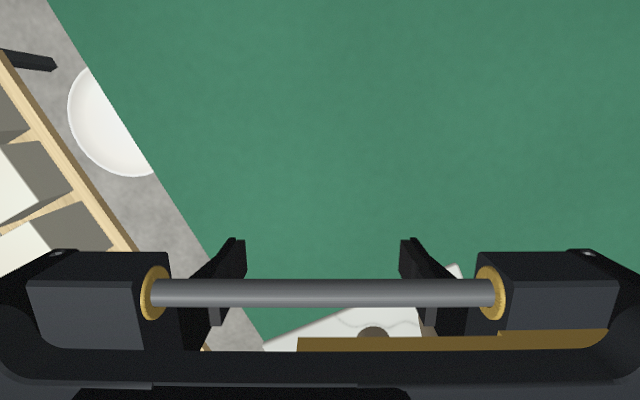

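The side view shows the wheel near (333,205) with the red mark low on its −y flank at about (332,223), so the angle is roughly 2 rad. The index band is near (317,192). In the top view the wheel is at (348,195), the band at (345,212), the cup at (434,207), the jar at (277,176) and the mould half at (353,147).

```bash
cat > h.py <<'E'
import cv2,numpy as np
def K(c):
    f=200/np.tan(np.radians(c["vfov"]/2));return np.array([[f,0,c["cx"]],[0,f,c["cy"]],[0,0,1.]])
def pose(c,s=None):
    if "R" in c: return np.array(c["R"]),np.array(c["t"])
    T=np.eye(4);T[:3,:3]=s["ee_rot"];T[:3,3]=s["tcp_pos"]
    M=np.linalg.inv(T@np.array(c["tool_from_camera"]));return M[:3,:3],M[:3,3]
def ray(c,px,s=None):
    R,t=pose(c,s);u=cv2.undistortPoints(np.array([[px]],float),K(c),np.array(c["distortion"],float))[0,0]
    d=R.T@np.array([u[0],u[1],1]);return -R.T@t,d/np.linalg.norm(d)
def plane(c,px,z,s=None):
    o,d=ray(c,px,s);return o+d*(z-o[2])/d[2]
def tri(r1,r2):
    (a,d),(b,e)=r1,r2;l=np.linalg.lstsq(np.c_[d,-e],b-a,rcond=None)[0]
    p,q=a+d*l[0],b+e*l[1];return (p+q)/2,np.linalg.norm(p-q)
def proj(c,X,s=None):
    R,t=pose(c,s);return cv2.projectPoints(np.array(X,float).reshape(-1,1,3),cv2.Rodrigues(R)[0],t,K(c),np.array(c["distortion"],float))[0][:,0]
def blobs(c,lo,hi,roi=None,amin=6):
    m=cv2.inRange(cv2.cvtColor(c["img"],cv2.COLOR_BGR2HSV),np.array(lo),np.array(hi))
    if roi: k=np.zeros_like(m);x0,y0,x1,y1=roi;k[y0:y1,x0:x1]=1;m*=k
    n,l,st,ce=cv2.connectedComponentsWithStats(m)
    return [(st[i].tolist(),ce[i].round(2).tolist()) for i in range(1,n) if st[i][4]>=amin],m
E
python3 - <<'E'
from station import r,eyes
from h import *
cs={n:eyes.capture(n) for n in("side","top")}
for n,roi in(("side",(190,140,430,330)),("top",(260,120,460,330))):
    c=cs[n]
    for nm,lo,hi in(("yellow",(22,150,120),(32,255,255)),("red",(0,150,60),(8,255,255)),("dark",(0,0,0),(180,120,62)),("blue",(105,150,60),(125,255,255))):
        print(n,nm,blobs(c,lo,hi,roi,8)[0])
    x0,y0,x1,y1=(290,160,370,250) if n=="side" else (290,170,400,250)
    cv2.imwrite(f"pics/{n}z.png",cv2.resize(c["img"][y0:y1,x0:x1],None,fx=7,fy=6.5,interpolation=cv2.INTER_CUBIC))
E
```

```text
side yellow [([311, 187, 10, 9, 62], [315.68, 190.98])]
side red [([337, 213, 2, 11, 12], [337.58, 218.08]), ([326, 221, 10, 6, 50], [330.56, 223.46])]
side dark [([237, 176, 23, 14, 240], [248.32, 182.22]), ([325, 187, 17, 36, 201], [332.92, 208.66]), ([315, 192, 8, 55, 123], [318.74, 217.34]), ([328, 194, 10, 2, 11], [332.36, 194.64]), ([327, 197, 10, 2, 12], [331.0, 197.75]), ([199, 200, 11, 15, 50], [204.02, 206.18]), ([311, 211, 1, 11, 11], [311.0, 216.0]), ([204, 219, 10, 14, 35], [209.09, 225.0]), ([202, 231, 4, 8, 15], [203.87, 234.73]), ([207, 237, 6, 3, 8], [209.75, 238.0]), ([199, 242, 64, 8, 93], [231.22, 245.44]), ([266, 249, 16, 3, 25], [273.32, 249.96]), ([283, 251, 8, 2, 12], [287.08, 251.33]), ([295, 252, 10, 3, 11], [299.45, 252.82])]
side blue [([338, 152, 23, 18, 340], [348.91, 160.48])]
top yellow [([339, 207, 13, 10, 98], [345.08, 211.28])]
top red []
top dark [([324, 267, 19, 20, 284], [332.98, 276.28])]
top blue [([264, 163, 24, 24, 444], [275.58, 174.09])]
```

View pics/sidez.png

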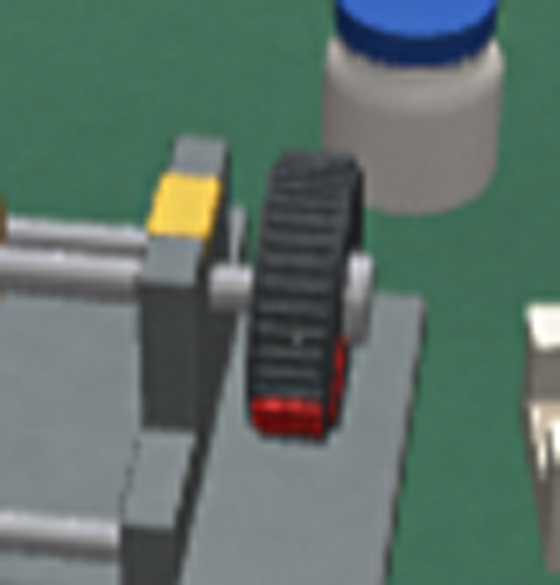

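View pics/topz.png

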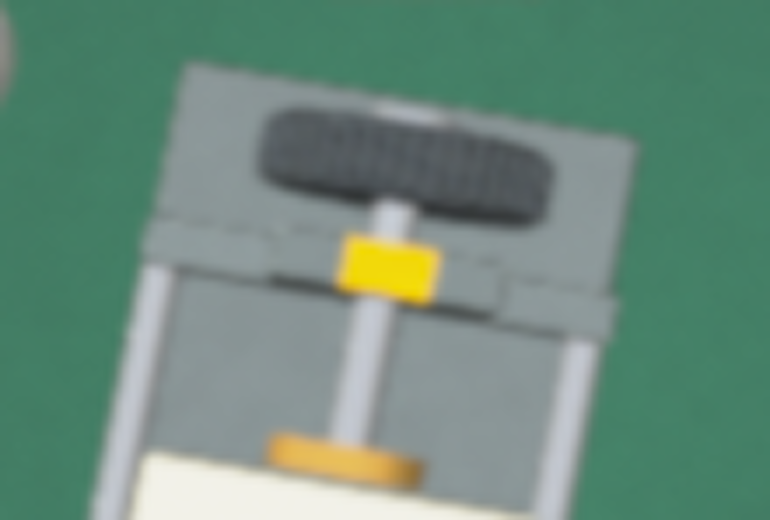

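The side zoom shows the red bar at the lower −y flank, about px (331,222), and the yellow band at (316,191). The top zoom shows the clamp turned about 10°, with no red on the wheel's upper side.

```bash
python3 - <<'E'
from station import r,eyes
from h import *
s=eyes.capture("side");t=eyes.capture("top")
# band's top-surface centroid
B,g=tri(ray(s,(315.7,191)),ray(t,(345.1,211.3)));print("band",B.round(4),g)
print("jar",tri(ray(s,(348.9,158)),ray(t,(275.6,174.1)))[0].round(3))
a=plane(t,(290+185/7,170+65/6.5),.015);b=plane(t,(290+637/7,170+138/6.5),.015)
print("outer edge",a.round(4),b.round(4),np.linalg.norm(a-b))
y=(a-b)[:2]/np.linalg.norm((a-b)[:2]);x=np.array([y[1],-y[0]])
print("clamp x",x,"yaw",np.degrees(np.arctan2(x[1],x[0])))
mid=(a+b)/2; print("wheel xy from base edge",mid[:2]-x*.03)
b108=plane(t,(345.1,211.3),.108);print("band@108",b108, plane(s,(315.7,191),.108))
W=plane(t,(347.9,195.0),.115)
print("wheel top from top cam",W)
w=b108[:2]+x*.035;print("wheel from band",w)
C=np.r_[w,.075]
X=np.r_[x,0];Y=np.r_[y,0];Z=np.array([0,0,1.])
# red bar: ray ∩ cylinder
o,d=ray(s,(330.6,223.0))
oo=np.array([(o-C)@Y,(o-C)@Z]);dd=np.array([d@Y,d@Z])
A,Bq,Cq=dd@dd,2*oo@dd,oo@oo-.044**2;disc=Bq*Bq-4*A*Cq;print("disc",disc)
l=(-Bq-np.sqrt(max(disc,0)))/2/A;p=oo+l*dd;print(p,"theta",np.arctan2(-p[0],p[1]), "x",(o+l*d-C)@X)
for th in np.arange(0,6.3,.1):pass
im=s["img"].copy();it=t["img"].copy()
for xx in(-.01,.01):
  P=[C+X*xx+.045*(np.cos(h)*Z-np.sin(h)*Y) for h in np.arange(0,6.28,.15)]
  for I,c in((im,s),(it,t)):
    for q in proj(c,P):cv2.circle(I,tuple(int(v*8) for v in q),3,(0,255,255) if xx>0 else (255,0,255),-1,shift=3)
cv2.imwrite("pics/chk.png",np.hstack([cv2.resize(im[160:250,290:370],None,fx=5,fy=5),cv2.resize(it[170:260,310:390],None,fx=5,fy=5)]))
E
```

```text
band [ 0.5211 -0.0032  0.1092] 1.671786615399827e-07
jar [0.605 0.141 0.082]
outer edge [0.5979 0.0554 0.015 ] [ 0.5691 -0.0894  0.015 ] 0.14763778270431183
clamp x [ 0.98080106 -0.19501099] yaw -11.24536539046263
wheel xy from base edge [ 0.5541049  -0.01114857]
band@108 [ 0.52119829 -0.00324924  0.108     ] [ 0.52119997 -0.00172621  0.108     ]
wheel top from top cam [ 0.5541971  -0.00958951  0.115     ]
wheel from band [ 0.55552633 -0.01007463]
disc 0.0027640817872716106
[-0.04345988 -0.00687302] theta 1.727643681472786 x -0.00046981597550683693
```

View pics/chk.png

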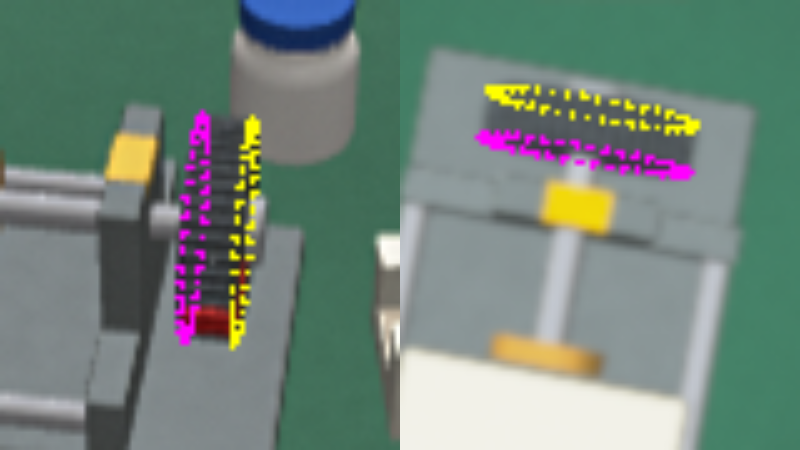

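Both projections of the model circle land on the wheel. That puts the wheel's middle at about (0.555, −0.010), clamp yaw about −11°, and the mark at about 1.75 rad. Next I shut the fingers, align tool z with clamp −y and travel over.

Call:
play_rows(deltas=[255, 0, 0, 0, -0.129, 255, 0, 0, 0, -0.129, 255, -28, 0, 34, 0, 255, -28, 0, 34, 0, 255, -28, 0, 34, 0, 255, -28, 0, 34, 0, 255, -28, 0, 34, 0, 255, -28, 0, 34, 0, 255, -28, 0, 34, 0, 255, -28, 0, 34, 0])

```text
time_s: 1.35
tcp_pos: [0.4411, 0.2502, 0.2229]
ee_rot: [[-0.981, 0.001, -0.193], [0.193, 0.0, -0.981], [-0.0, -1.0, -0.001]]
wrist_force: [0.1, 0.7, 0.3]
gripper_width: 0.169
```

Call:
play_rows(deltas=[255, -28, 0, 34, 0, 255, -28, 0, 34, 0, 255, -28, 0, 34, 0, 255, -28, 0, 34, 0, 255, -28, 0, 34, 0, 255, -24, 0, 30, 0, 255, 0, 25, 0, 0, 255, 0, 25, 0, 0, 255, 0, 0, 0, 0, 255, 0, 0, 0, 0])

```text
time_s: 2.35
tcp_pos: [0.563, 0.0238, 0.1729]
ee_rot: [[-0.981, 0.0, -0.193], [0.193, -0.001, -0.981], [-0.0, -1.0, 0.001]]
wrist_force: [-0.1, 0.3, 0.2]
gripper_width: 0.006
```

```bash
cat >> h.py <<'E'
C=np.array([.5550,-.0102,.075]);X=np.array([.981,-.195,0]);Y=np.array([.195,.981,0]);Z=np.array([0,0,1.])
def rel(s):
    p=np.array(s["tcp_pos"]);q=p-C-[0,0,.045];return np.round([q@X*1e3,q@Y*1e3,q[2]*1e3],1)
def st(r):
    s=r.sense();print("t",round(s["time_s"],2),"rel wheel_top XYZ mm",rel(s),"F",np.round(s["wrist_force"],1),"w",round(s["gripper_width"],3));return s
E
python3 - <<'E'
from station import r,eyes
from h import *
s=st(r);print(np.round(s["ee_rot"],3).tolist())
for n in("side","wrist"):
    cv2.imwrite(f"pics/{n}1.png",eyes.capture(n)["img"])
E
```

```text
t 2.35 rel wheel_top XYZ mm [ 1.2 34.9 52.9] F [-0.1  0.3  0.2] w 0.006
[[-0.981, 0.0, -0.193], [0.193, -0.001, -0.981], [-0.0, -1.0, 0.001]]
```

View pics/side1.png

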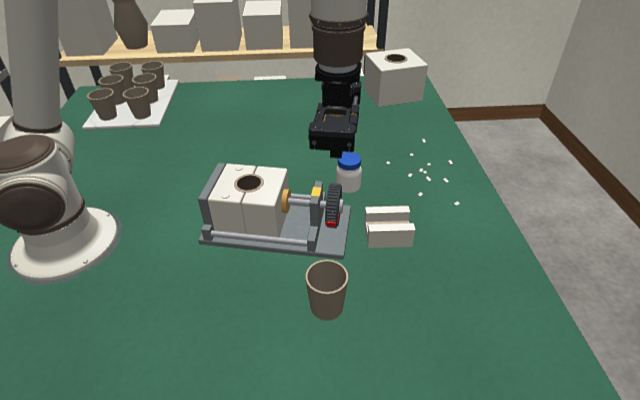

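View pics/wrist1.png

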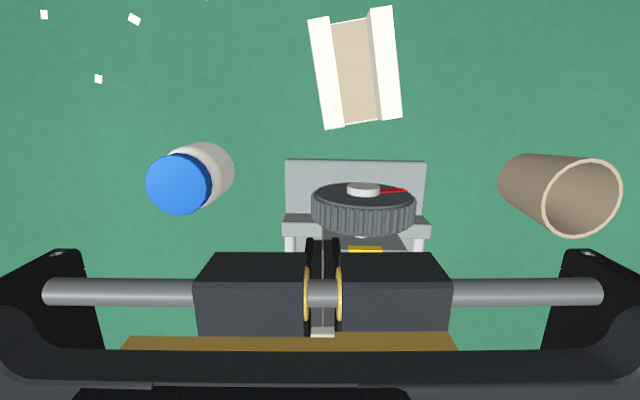

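The wrist view shows the outer face with the red line pointing towards −y at (390,190), the rim grips at (363,215), and the cup, jar and mould half well clear. It gives a direct angle reading. First I touch gently to learn the stiffness.

Call:
play_rows(deltas=[255, 0, 20, 10, 0, 255, 0, 20, 0, 0, 255, 0, 8, 0, 0, 255, 0, 3, 0, 0, 255, 0, 2, 0, 0, 255, 0, 2, 0, 0, 255, 0, 1, 0, 0, 255, 0, 0, 0, 0, 255, 0, 0, 0, 0, 255, 0, 0, 0, 0])

```text
time_s: 3.45
tcp_pos: [0.5609, 0.014, 0.1168]
ee_rot: [[-0.981, 0.0, -0.194], [0.194, 0.0, -0.981], [-0.0, -1.0, -0.0]]
wrist_force: [0.4, -0.4, 0.9]
gripper_width: 0.005
```

```bash
cat >> h.py <<'E'
def theta(eyes,r,save=None):
    s=r.sense();c=eyes.capture("wrist")
    hsv=cv2.cvtColor(c["img"],cv2.COLOR_BGR2HSV)
    m=cv2.inRange(hsv,np.array([0,150,80]),np.array([8,255,255]))|cv2.inRange(hsv,np.array([174,150,80]),np.array([180,255,255]))
    pts=np.argwhere(m[:260])[:,::-1]
    P=[]
    for p in pts:
        o,d=ray(c,p,s);l=((C+X*.0105-o)@X)/(d@X);q=o+l*d-C;P.append([q@Y,q@Z])
    P=np.array(P)*1e3
    if len(P):
        R=np.hypot(*P.T);k=(R>12)&(R<46)
        print("n",len(P),"rad",R.min().round(),R.max().round(),"mean",P[k].mean(0).round(1),"theta",np.round(np.arctan2(-P[k].mean(0)[0],P[k].mean(0)[1])%(2*np.pi),3))
    else: print("no red")
    if save: cv2.imwrite(save,cv2.resize(c["img"][130:350,180:500],None,fx=2.4,fy=2.4))
E
python3 - <<'E'
from station import r,eyes
from h import *
st(r);theta(eyes,r,"pics/w2.png")
E
```

```text
t 3.45 rel wheel_top XYZ mm [ 1.1 24.9 -3.2] F [ 0.4 -0.4  0.9] w 0.005
n 166 rad 19.0 46.0 mean [-28.2 -17.7] theta 2.131
```

View pics/w2.png

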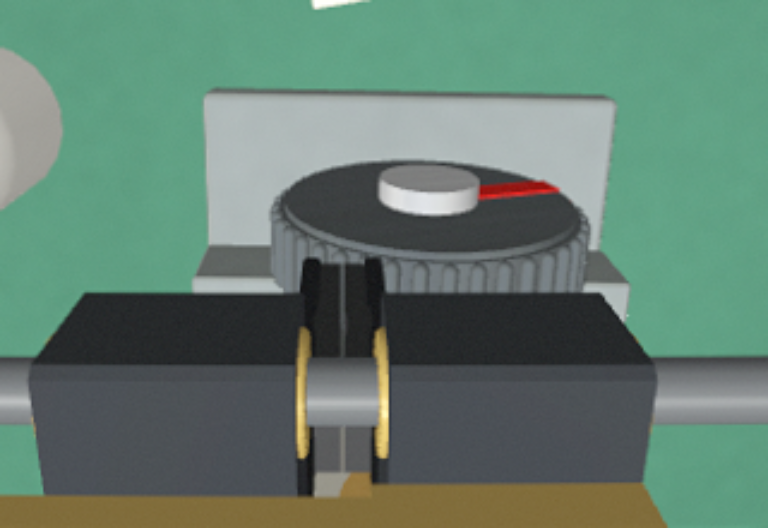

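The line is at about 2.1 rad in this grazing view and there is no contact force yet at z −3. Now half a stroke to the top with about 2 mm of press, to read the force.

Call:
play_rows(deltas=[255, 0, 1.5, 0, 0, 255, 0, -0.7, 4, 0, 255, 0, -0.7, 4, 0, 255, 0, -0.7, 4, 0, 255, 0, -0.4, 4, 0, 255, 0, -0.2, 4, 0, 255, 0, 0, 4, 0, 255, 0, 0, 0, 0, 255, 0, 0, 0, 0, 255, 0, 0, 0, 0])

```text
time_s: 4.5
tcp_pos: [0.5562, -0.0097, 0.1201]
ee_rot: [[-0.981, 0.001, -0.193], [0.193, -0.0, -0.981], [-0.001, -1.0, 0.0]]
wrist_force: [-4.2, 0.5, 11.3]
gripper_width: 0.002
```

```bash
python3 - <<'E'
from station import r,eyes
from h import *
st(r);theta(eyes,r,"pics/w3.png")
E
```

```text
t 4.5 rel wheel_top XYZ mm [1.1 0.8 0.1] F [-4.2  0.5 11.3] w 0.002
n 79 rad 26.0 49.0 mean [-19.9 -32.8] theta 2.596
```

View pics/w3.png

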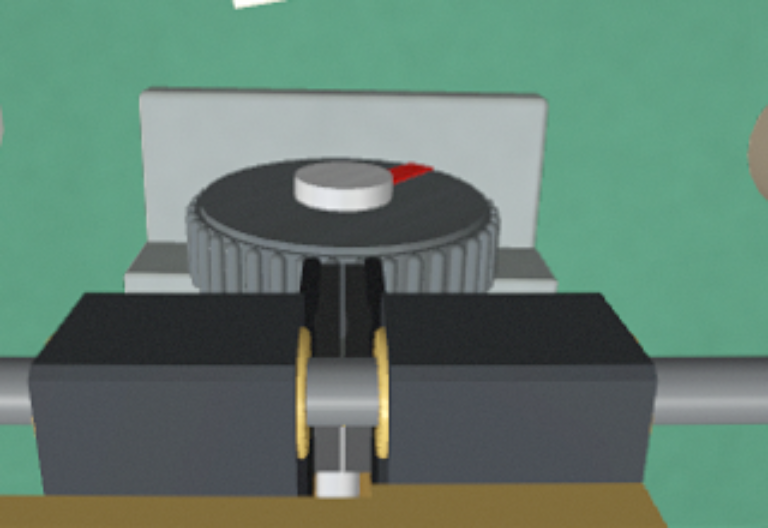

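The press is about 11 N at 2 mm commanded penetration, contact is at z=120 mm as stated, and the rim followed by about 0.46 rad over 24 mm. The grip holds, so I finish the stroke, lift and return.

Call:
play_rows(deltas=[255, 0, 0, 6, 0, 255, 0, 0, 6, 0, 255, 0, 0.7, 6, 0, 255, 0, 1.5, 6, 0, 255, 0, 2.4, 6, 0, 255, 0, 3.5, 6, 0, 255, 0, -22, 0, 0, 255, 0, 0, -35, 0, 255, 0, 0, -35, 0, 255, 0, 18, 0, 0])

```text
time_s: 5.55
tcp_pos: [0.5654, 0.0264, 0.1151]
ee_rot: [[-0.982, 0.006, -0.19], [0.19, 0.001, -0.982], [-0.006, -1.0, -0.002]]
wrist_force: [0.5, 1.1, 0.4]
gripper_width: 0.008
```

```bash
python3 - <<'E'
from station import r,eyes
from h import *
st(r);theta(eyes,r,"pics/w4.png")
E
```

```text
t 5.55 rel wheel_top XYZ mm [ 3.1 37.9 -4.9] F [0.5 1.1 0.4] w 0.008
n 32 rad 43.0 52.0 mean [  5.1 -45. ] theta 3.255
```

View pics/w4.png

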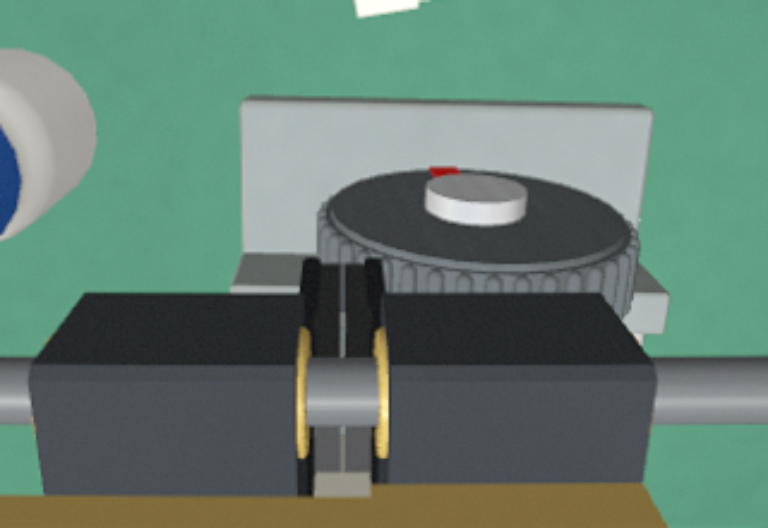

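Mark at about 3.3 rad, so the stroke gripped throughout. Now full cycles.

Call:
play_rows(deltas=[255, 0, 4, 0, 0, 255, 0, -3.1, 5, 0, 255, 0, -2.3, 5, 0, 255, 0, -1.5, 5, 0, 255, 0, -1, 5, 0, 255, 0, -0.4, 5, 0, 255, 0, 0, 5, 0, 255, 0, 0, 5, 0, 255, 0, 0, 5, 0, 255, 0, 0, 5, 0])

```text
time_s: 6.6
tcp_pos: [0.5537, -0.0217, 0.1195]
ee_rot: [[-0.981, 0.001, -0.194], [0.194, -0.001, -0.981], [-0.001, -1.0, 0.001]]
wrist_force: [-1.2, 1.6, 4.0]
gripper_width: 0.004
```

Call:
play_rows(deltas=[255, 0, 0.4, 5, 0, 255, 0, 1, 5, 0, 255, 0, 1.5, 5, 0, 255, 0, 2.3, 5, 0, 255, 0, 3.1, 5, 0, 255, 0, -22, 0, 0, 255, 0, 0, -35, 0, 255, 0, 0, -35, 0, 255, 0, 18, 0, 0, 255, 0, 0, 0, 0])

```text
time_s: 7.6
tcp_pos: [0.5609, 0.0239, 0.111]
ee_rot: [[-0.981, -0.005, -0.193], [0.193, -0.001, -0.981], [0.005, -1.0, 0.002]]
wrist_force: [-0.3, -0.3, -0.3]
gripper_width: 0.005
```

```bash
python3 - <<'E'
from station import r,eyes
from h import *
st(r);theta(eyes,r,"pics/w5.png")
c=eyes.capture("top");cv2.imwrite("pics/t5.png",cv2.resize(c["img"][150:250,290:410],None,fx=5,fy=5))
E
```

```text
t 7.6 rel wheel_top XYZ mm [-0.8 34.6 -9. ] F [-0.3 -0.3 -0.3] w 0.005
n 351 rad 14.0 57.0 mean [30.4 -5.6] theta 4.531
```

View pics/w5.png

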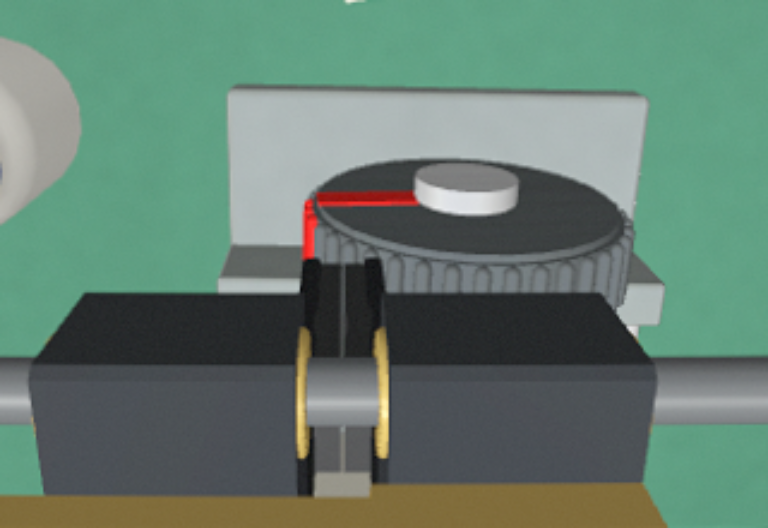

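View pics/t5.png

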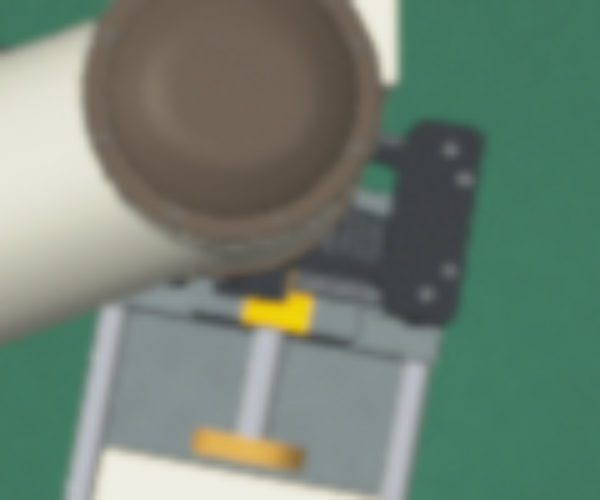

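Mark at about 4.55 rad, roughly 1.3 rad per cycle. The tip returned 2.5 mm low, so I correct that in the next first row.

Call:
play_rows(deltas=[255, 0, 1.5, 0, 0, 255, 0, -3.1, 5, 0, 255, 0, -2.3, 5, 0, 255, 0, -1.5, 5, 0, 255, 0, -1, 5, 0, 255, 0, -0.4, 5, 0, 255, 0, 0, 5, 0, 255, 0, 0, 5, 0, 255, 0, 0, 5, 0, 255, 0, 0, 5, 0])

```text
time_s: 8.7
tcp_pos: [0.5538, -0.0207, 0.1204]
ee_rot: [[-0.981, -0.0, -0.194], [0.194, -0.0, -0.981], [0.0, -1.0, 0.0]]
wrist_force: [-0.4, -0.3, 0.1]
gripper_width: 0.007
```

Call:
play_rows(deltas=[255, 0, 0.4, 5, 0, 255, 0, 1, 5, 0, 255, 0, 1.5, 5, 0, 255, 0, 2.3, 5, 0, 255, 0, 3.1, 5, 0, 255, 0, -24, 0, 0, 255, 0, 0, -35, 0, 255, 0, 0, -35, 0, 255, 0, 18, 0, 0, 255, 0, 0, 0, 0])

```text
time_s: 9.7
tcp_pos: [0.561, 0.0242, 0.1159]
ee_rot: [[-0.981, -0.005, -0.193], [0.193, -0.001, -0.981], [0.005, -1.0, 0.002]]
wrist_force: [-0.6, -0.3, 0.2]
gripper_width: 0.007
```

```bash
python3 - <<'E'
from station import r,eyes
from h import *
st(r);theta(eyes,r,"pics/w6.png")
E
```

```text
t 9.7 rel wheel_top XYZ mm [-0.8 34.9 -4.1] F [-0.6 -0.3  0.2] w 0.007
n 360 rad 14.0 60.0 mean [30.5 -5.9] theta 4.521
```

View pics/w6.png

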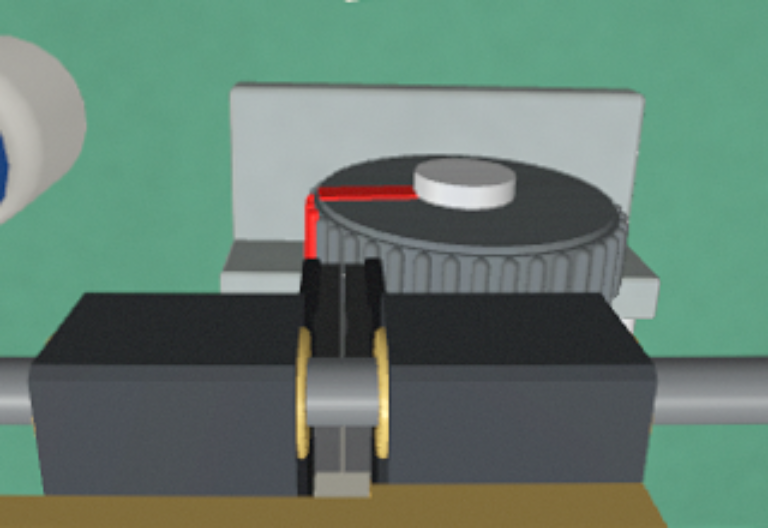

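That cycle never touched: the −9 mm reading was transient overshoot of the fast drop, and my correction lifted the path off the rim. I use a deeper, slower approach this time.

Call:
play_rows(deltas=[255, 0, 5, 0, 0, 255, 0, 4, 0, 0, 255, 0, -3.1, 5, 0, 255, 0, -2.3, 5, 0, 255, 0, -1.5, 5, 0, 255, 0, -1, 5, 0, 255, 0, -0.4, 5, 0, 255, 0, 0, 5, 0, 255, 0, 0, 5, 0, 255, 0, 0, 5, 0])

```text
time_s: 10.75
tcp_pos: [0.5552, -0.0162, 0.12]
ee_rot: [[-0.981, 0.002, -0.193], [0.193, -0.001, -0.981], [-0.002, -1.0, 0.0]]
wrist_force: [-3.1, 1.7, 10.6]
gripper_width: 0.006
```

```bash
python3 - <<'E'
from station import r,eyes
from h import *
st(r);theta(eyes,r,"pics/w7.png")
E
```

```text
t 10.75 rel wheel_top XYZ mm [ 1.4 -5.9  0. ] F [-3.1  1.7 10.6] w 0.006
n 692 rad 8.0 65.0 mean [19.5 20.7] theta 5.528
```

Call:
play_rows(deltas=[255, 0, 0, 5, 0, 255, 0, 0.4, 5, 0, 255, 0, 1, 5, 0, 255, 0, 1.5, 5, 0, 255, 0, 2.3, 5, 0, 255, 0, 3.1, 5, 0, 255, 0, -22, 0, 0, 255, 0, 0, -35, 0, 255, 0, 0, -35, 0, 255, 0, 14, 0, 0])

```text
time_s: 11.8
tcp_pos: [0.5648, 0.0263, 0.1181]
ee_rot: [[-0.982, 0.004, -0.19], [0.19, 0.001, -0.982], [-0.004, -1.0, -0.001]]
wrist_force: [0.2, 0.3, -0.4]
gripper_width: 0.007
```

```bash
python3 - <<'E'
from station import r,eyes
from h import *
st(r);theta(eyes,r,"pics/w8.png")
E
```

```text
t 11.8 rel wheel_top XYZ mm [ 2.5 37.7 -1.9] F [ 0.2  0.3 -0.4] w 0.007
n 558 rad 6.0 55.0 mean [-4.8 28.4] theta 0.167
```

View pics/w8.png

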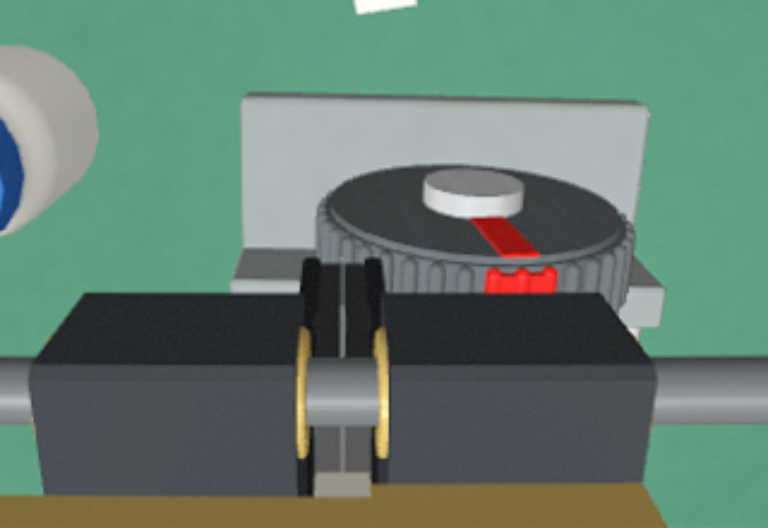

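First pass: the mark is just beyond the top at about 6.28+0.17. One more full turn to go.

Call:
play_rows(deltas=[255, 0, 5, 0, 0, 255, 0, 4, 0, 0, 255, 0, -3.1, 5, 0, 255, 0, -2.3, 5, 0, 255, 0, -1.5, 5, 0, 255, 0, -1, 5, 0, 255, 0, -0.4, 5, 0, 255, 0, 0, 5, 0, 255, 0, 0, 5, 0, 255, 0, 0, 5, 0])

```text
time_s: 12.85
tcp_pos: [0.5548, -0.0162, 0.1198]
ee_rot: [[-0.981, 0.001, -0.193], [0.193, -0.0, -0.981], [-0.001, -1.0, 0.0]]
wrist_force: [-5.9, 2.8, 14.5]
gripper_width: 0.003
```

Call:
play_rows(deltas=[255, 0, 0, 5, 0, 255, 0, 0.4, 5, 0, 255, 0, 1, 5, 0, 255, 0, 1.5, 5, 0, 255, 0, 2.3, 5, 0, 255, 0, 3.1, 5, 0, 255, 0, -22, 0, 0, 255, 0, 0, -35, 0, 255, 0, 0, -35, 0, 255, 0, 14, 0, 0])

```text
time_s: 13.85
tcp_pos: [0.5648, 0.0264, 0.117]
ee_rot: [[-0.982, 0.004, -0.19], [0.19, 0.001, -0.982], [-0.004, -1.0, -0.002]]
wrist_force: [0.1, -0.3, 0.6]
gripper_width: 0.007
```

```bash
python3 - <<'E'
from station import r,eyes
from h import *
st(r);theta(eyes,r)
E
```

```text
t 13.85 rel wheel_top XYZ mm [ 2.5 37.8 -3. ] F [ 0.1 -0.3  0.6] w 0.007
n 196 rad 17.0 45.0 mean [-29.8 -12.2] theta 1.959
```

Call:
play_rows(deltas=[255, 0, 4, 0, 0, 255, 0, 4, 0, 0, 255, 0, -3.1, 5, 0, 255, 0, -2.3, 5, 0, 255, 0, -1.5, 5, 0, 255, 0, -1, 5, 0, 255, 0, -0.4, 5, 0, 255, 0, 0, 5, 0, 255, 0, 0, 5, 0, 255, 0, 0, 5, 0])

```text
time_s: 14.9
tcp_pos: [0.5547, -0.0162, 0.1198]
ee_rot: [[-0.981, 0.001, -0.193], [0.193, -0.0, -0.981], [-0.001, -1.0, 0.0]]
wrist_force: [-6.2, 2.7, 15.2]
gripper_width: 0.003
```

Call:
play_rows(deltas=[255, 0, 0, 5, 0, 255, 0, 0.4, 5, 0, 255, 0, 1, 5, 0, 255, 0, 1.5, 5, 0, 255, 0, 2.3, 5, 0, 255, 0, 3.1, 5, 0, 255, 0, -22, 0, 0, 255, 0, 0, -35, 0, 255, 0, 0, -35, 0, 255, 0, 14, 0, 0])

```text
time_s: 15.9
tcp_pos: [0.5652, 0.0263, 0.1176]
ee_rot: [[-0.982, 0.006, -0.191], [0.191, 0.001, -0.982], [-0.005, -1.0, -0.002]]
wrist_force: [1.2, 0.9, -0.2]
gripper_width: 0.005
```

```bash
python3 - <<'E'
from station import r,eyes
from h import *
st(r);theta(eyes,r,"pics/w10.png")
E
```

```text
t 15.9 rel wheel_top XYZ mm [ 2.9 37.8 -2.4] F [ 1.2  0.9 -0.2] w 0.005
n 33 rad 43.0 52.0 mean [  6.5 -44.5] theta 3.287
```

View pics/w10.png

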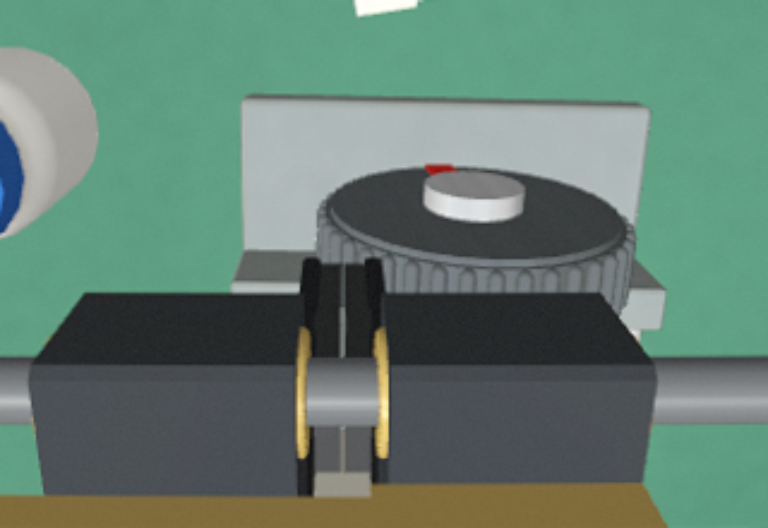

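Call:
play_rows(deltas=[255, 0, 5, 0, 0, 255, 0, 4, 0, 0, 255, 0, -3.1, 5, 0, 255, 0, -2.3, 5, 0, 255, 0, -1.5, 5, 0, 255, 0, -1, 5, 0, 255, 0, -0.4, 5, 0, 255, 0, 0, 5, 0, 255, 0, 0, 5, 0, 255, 0, 0, 5, 0])

```text
time_s: 16.95
tcp_pos: [0.5554, -0.0162, 0.1197]
ee_rot: [[-0.981, 0.003, -0.193], [0.193, -0.0, -0.981], [-0.003, -1.0, -0.0]]
wrist_force: [-7.0, 1.7, 18.0]
gripper_width: 0.004
```

Call:
play_rows(deltas=[255, 0, 0, 5, 0, 255, 0, 0.4, 5, 0, 255, 0, 1, 5, 0, 255, 0, 1.5, 5, 0, 255, 0, 2.3, 5, 0, 255, 0, 3.1, 5, 0, 255, 0, -22, 0, 0, 255, 0, 0, -35, 0, 255, 0, 0, -35, 0, 255, 0, 14, 0, 0])

```text
time_s: 17.95
tcp_pos: [0.5647, 0.0264, 0.116]
ee_rot: [[-0.982, 0.004, -0.19], [0.19, 0.001, -0.982], [-0.004, -1.0, -0.002]]
wrist_force: [-0.1, 0.4, 0.5]
gripper_width: -0.001
```

```bash
python3 - <<'E'
from station import r,eyes
from h import *
st(r);theta(eyes,r,"pics/w11.png")
E
```

```text
t 17.95 rel wheel_top XYZ mm [ 2.4 37.8 -4. ] F [-0.1  0.4  0.5] w -0.001
n 372 rad 14.0 57.0 mean [30.3 -3.4] theta 4.601
```

View pics/w11.png

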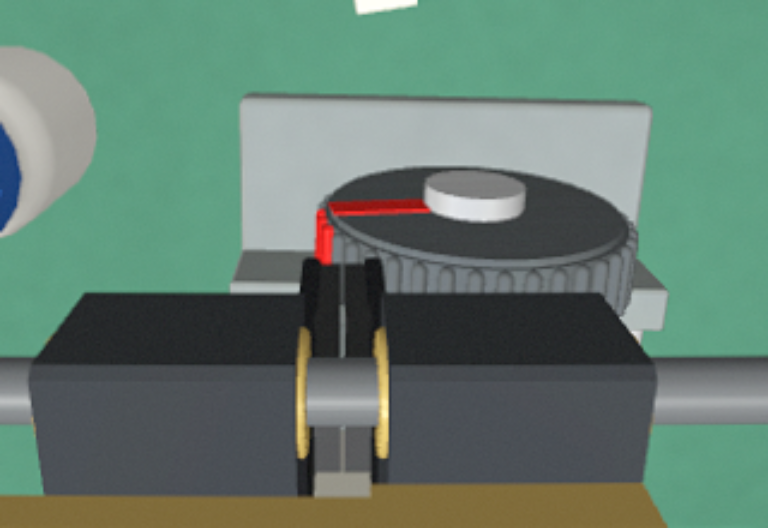

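Mark at about 4.65 (second turn). I do the first half of a stroke, then stop to look.

Call:
play_rows(deltas=[255, 0, 4, 0, 0, 255, 0, 3, 0, 0, 255, 0, -3.1, 5, 0, 255, 0, -2.3, 5, 0, 255, 0, -1.5, 5, 0, 255, 0, -1, 5, 0, 255, 0, -0.4, 5, 0, 255, 0, 0, 5, 0, 255, 0, 0, 5, 0, 255, 0, 0, 5, 0])

```text
time_s: 19.0
tcp_pos: [0.5535, -0.0164, 0.1196]
ee_rot: [[-0.981, -0.002, -0.194], [0.194, -0.001, -0.981], [0.001, -1.0, 0.001]]
wrist_force: [-7.8, 3.7, 17.4]
gripper_width: 0.007
```

```bash
python3 - <<'E'
from station import r,eyes
from h import *
st(r);theta(eyes,r,"pics/w12.png")
c=eyes.capture("side");cv2.imwrite("pics/s12.png",cv2.resize(c["img"][140:250,280:390],None,fx=5,fy=5))
E
```

```text
t 19.0 rel wheel_top XYZ mm [-0.2 -6.3 -0.4] F [-7.8  3.7 17.4] w 0.007
n 750 rad 7.0 66.0 mean [16.4 23.2] theta 5.668
```

View pics/w12.png

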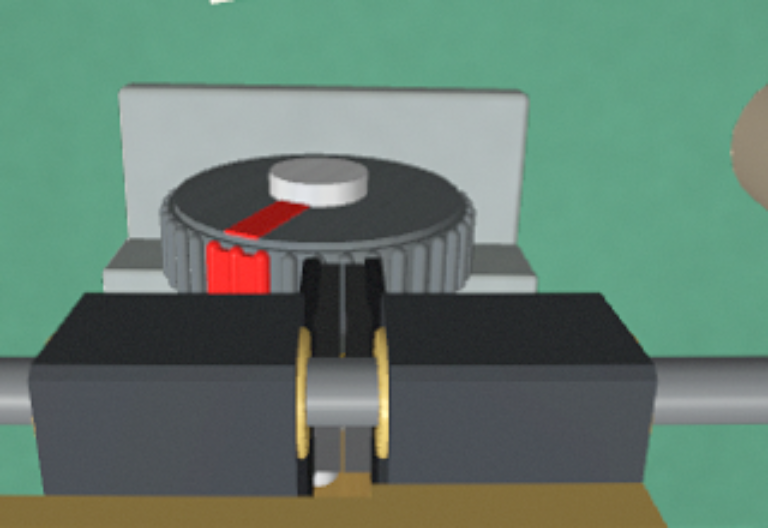

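View pics/s12.png

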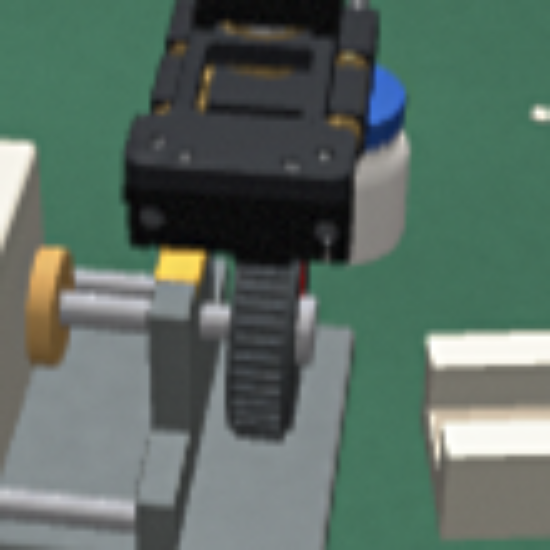

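Mark at about 5.7 rad, the rim has about 0.57 rad (26 mm) to go. I stroke 20 mm, lift and look.

Call:
play_rows(deltas=[255, 0, 0, 4, 0, 255, 0, 0.4, 4, 0, 255, 0, 0.6, 4, 0, 255, 0, 1, 4, 0, 255, 0, 1.2, 4, 0, 255, 0, -20, 0, 0, 255, 0, -20, 0, 0, 255, 0, 0, 0, 0, 255, 0, 0, 0, 0, 255, 0, 0, 0, 0])

```text
time_s: 20.1
tcp_pos: [0.5501, -0.0356, 0.1521]
ee_rot: [[-0.981, -0.002, -0.195], [0.195, -0.0, -0.981], [0.002, -1.0, 0.001]]
wrist_force: [-0.1, 0.8, 0.0]
gripper_width: 0.005
```

```bash
python3 - <<'E'
from station import r,eyes
from h import *
st(r);theta(eyes,r,"pics/w13.png")
E
```

```text
t 20.1 rel wheel_top XYZ mm [  0.1 -25.8  32.1] F [-0.1  0.8  0. ] w 0.005
n 812 rad 4.0 85.0 mean [-0.1 28.1] theta 0.002
```

View pics/w13.png

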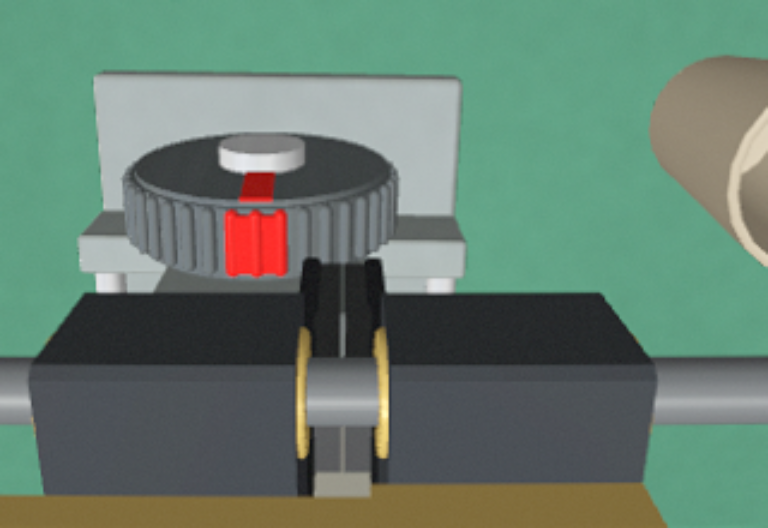

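The mark stands straight up (line at 0.00 rad, bar centre (257,245) against hub (262,150)). I withdraw and verify with the fixed cameras.

Call:
play_rows(deltas=[255, 0, -35, 0, 0, 255, 0, -35, 0, 0, 255, 0, 0, -40, 0, 255, 0, 0, -40, 0, 255, 0, 0, -40, 0, 255, 0, 0, -40, 0, 255, 0, 0, -40, 0, 255, 0, 0, -40, 0, 255, 0, 0, 0, 0, 255, 0, 0, 0, 0])

```text
time_s: 21.15
tcp_pos: [0.597, 0.201, 0.2216]
ee_rot: [[-0.981, -0.003, -0.192], [0.192, -0.001, -0.981], [0.002, -1.0, 0.002]]
wrist_force: [-0.1, 0.0, 0.2]
gripper_width: 0.005
```

```bash
python3 - <<'E'
from station import r,eyes
from h import *
st(r)
I=[]
for n,(x0,y0,x1,y1) in(("side",(290,150,380,250)),("top",(300,160,390,260))):
    c=eyes.capture(n)
    b,_=blobs(c,(0,150,60),(8,255,255),(x0,y0,x1,y1),4);print(n,b)
    for _,p in b:
        q=plane(c,p,.12)-C;print("  on z=.12: X %.1f Y %.1f"%(q@X*1e3,q@Y*1e3))
    I.append(cv2.resize(c["img"][y0:y1,x0:x1],(390,433),interpolation=cv2.INTER_CUBIC))
    y,_=blobs(c,(22,150,120),(32,255,255),(x0,y0,x1,y1));
    for _,p in y: q=plane(c,p,.108)-C;print("  band X %.1f Y %.1f"%(q@X*1e3,q@Y*1e3))
cv2.imwrite("pics/end.png",np.hstack(I))
for n in("side","top"):cv2.imwrite(f"pics/{n}end.png",eyes.capture(n)["img"])
E
```

```text
t 21.15 rel wheel_top XYZ mm [  0.  215.4 101.6] F [-0.1  0.   0.2] w 0.005
side [([329, 186, 10, 7, 62], [333.39, 189.02])]
  on z=.12: X 0.5 Y -2.5
  band X -34.8 Y 1.6
top [([345, 190, 10, 10, 73], [349.48, 194.18])]
  on z=.12: X 0.9 Y -2.3
  band X -34.4 Y 0.2
```

View pics/end.png

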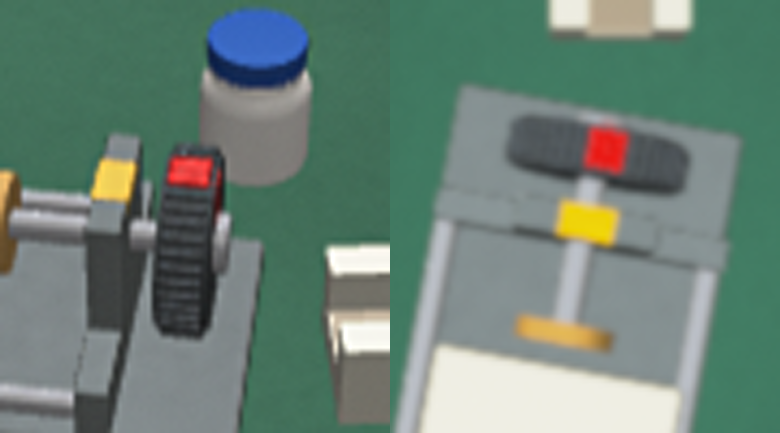

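View pics/sideend.png

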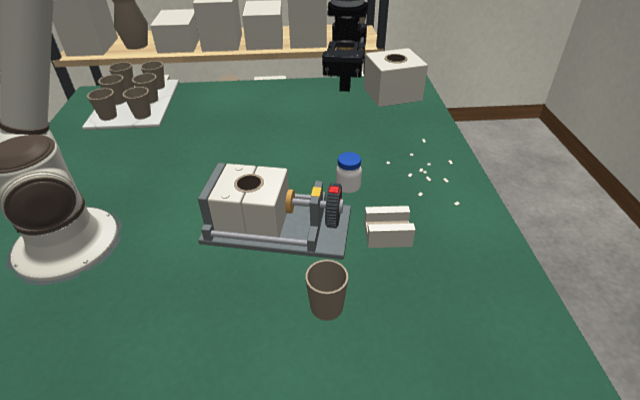

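Both fixed cameras put the mark 2.5 mm from straight up, about 0.05 rad, well inside the band's ±0.3. Cup, jar and mould half look unmoved, and the arm is clear. Handing in.

```bash
python3 -c "
from station import r
print(r.finish_job(), r.sense()['time_s'])"
```

```text
the job is handed in; nothing more can be done
the job is handed in; nothing more can be done
```

The wheel is loosened and the red mark is standing at the yellow band for the second time. I stroked the rim with the shut fingertips only, from about 2 rad up to about 12.6 rad, without pinching the wheel. I counted the mark past the band once at about 6.45 rad and stopped it at the band on the next turn. The job was handed in at about 21 s, with the arm well clear.

- **Final position:** both fixed cameras put the mark about 2.5 mm (0.05 rad) past straight up, against ±0.3 rad for the band. The wrist camera, read just before I withdrew, gave 0.00 rad.
- **Forces:** the wrist force readings I took during the strokes were at most about 20 N. I only read the force at the end of each move, so peaks within a move were not seen.
- **Other items:** the cup, jar and mould half look unmoved in the last side picture. I judged that by eye and did not measure it.
- **What did not go to plan:**
  - One stroke cycle missed the rim because I misread a passing overshoot in the height. It turned nothing.
  - My first two readings of the starting angle disagreed (1.73 rad from the side camera, 2.13 rad from the wrist). This does not affect the turn count.

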